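# Put wet-painted wagons in the lever-lid drying box

## Task

Put the carrier with the freshly painted red wagon bodies into the drying box: press the box's red-knobbed lever all the way down and slide it sideways into its catch so that the lid stays up by itself, then set the carrier down gently, upright on the box floor (the wooden handle is there to hold it by). Then unhook the lever and ease it up until the lid has closed, without slamming. Raise and lower the lid by the lever only, keep off the wet red paint, and leave the grey wagons and the other things on the bench where they are.

Things in the scene. Friction and masses are not known exactly. Their poses are not given: they have to be found in the camera images.
- dry_box: Open-topped aluminium box fixed to the bench, 170 (x) x 150 (y) x 108 mm high, inner space 160 x 140 mm, inner floor 7 mm above the bench. Origin: centre of its underside, at bench height. x points to the hinge side, away from the robot (yaw up to 0.3 rad either way), y to its left. The lid lever runs along its right (-y) side and reaches out in front.
- slot (a point): Lower end of the L-shaped slot in the dark steel gate plate that the lever arm passes through, at the box's front right corner, 80 mm ahead of the pivot. Way of the arm: straight down to a bottom stop, 20 mm outward (box -y) to an end stop, up about 7 mm behind a 4 mm lip: caught. The gate's height varies by 3 mm either way and is not in this reading, so feel for the bottom stop.
- lid: Clear lid, black frame, 170 x 150 x 6 mm. Origin on its hinge, middle of the box's far (+x) top edge, 111 mm above the bench. Robot must not touch it. Raised it stands roughly upright on the far edge, its top 275 mm above the bench and leaning up to 35 mm over the box: when reaching in, keep the fingers' closing line, and a wide gripper body, along the box's y.
- lid_hinge (a joint): Lid angle, rad: 0 closed, 1.57 upright; 5.6 times the lever's angle. 1.35 to 1.9 with the lever in its catch, 1.95 to 2.4 with it on the bottom stop. Let go of when unhooked, the lever springs up and slams the lid in half a second; when eased up, the lid should close well under 3 rad/s.
- lever: Steel lever bar, 10 mm thick, 165 mm long, with its knob. Origin at the pivot: box x = 0, y = -92 mm (-112 when slid outward), 85 mm above the bench. Level at rest; turns down 0.36 to 0.43 rad to its bottom stop. Pushes up at the knob with 4 N at rest, 6 N at the bottom. Sliding sideways takes 2 to 3 N, and only works within about 6 mm (at the knob) of the bottom stop.
- lever_knob (a point): Centre of the red upright knob (22 mm diameter, 38 mm high, on a black collar of 36 mm diameter that fingertips can bear down on). At rest: box x = -165, y = -92 mm, 113 mm above the bench; bottom stop 58 to 72 mm lower, catch 40 to 57 mm lower. Pinch it from above, fingers closing along the box's y; it sinks straight down (within 10 mm) and tips forward by the lever's angle.
- red_handle: Upright wooden handle in the middle of the carrier with wet red wagons: 26 (x) x 14 (y) mm, top 26 mm above this origin, origin 64 mm above the carrier's underside. Carrier: loose plate 110 (x) x 46 (y) x 8 mm, about 0.16 kg in all. Grip the 14 mm thickness from above; the wagons stand 19 to 53 mm either way along x, tops 30 mm below this origin. z up. May face either way in the box.
- red_wagons: The two wet red wagon bodies on that carrier (each 34 x 25 mm, tops 34 mm above the carrier's underside). Origin: centre of the carrier's underside. Not to be touched by the robot.
- grey_handle: Handle of the other, like carrier, with grey primed wagon bodies; same sizes and origin. To be left alone.
- clip_tin: Bystander: flat tin of clips 170 x 110 x 25 mm, fixed. Origin: centre of its underside.
- jar_a: Bystander: paint jar, blue cap, 36 mm across, 45 mm high; origin centre of underside.
- jar_b: Bystander: paint jar, yellow cap, 36 mm across, 45 mm high; origin centre of underside.
- bottle: Bystander: water bottle, 62 mm across, 190 mm high; origin centre of underside.
- clip_stand: Bystander: clip on a thin rod, base 44 mm across, 124 mm high; origin centre of underside.
- loco: Bystander: green model locomotive 190 x 35 x 64 mm; origin centre of underside, x along it.
- brush: Bystander: paint brush 160 mm long lying along its x; origin centre of underside.
Not all that is in view belongs to the job. Leave any black or yellow look-alike of the part that bears red_handle alone.

How it is judged (in metres and radians):
On the way, in this order (a step that is already met when the one before it is completed fails the run):
1. the lid is held raised (more than 1.2 rad) by the lever slid outward (over 13 mm) into its catch, with the robot's fingers off the lever (value of joint lid_hinge above 1.2 rad and contact force between the fingers and lever below 0.2 N and y of lever in the frame of dry_box below -0.105 m), for 0.3 s.
2. the red carrier stands upright on the box floor, let go, with the lid still raised (x of red_handle in the frame of dry_box between -0.06 and 0.06 m and y of red_handle in the frame of dry_box between -0.055 and 0.055 m and z of red_handle in the frame of dry_box below 0.076 m and angle between red_handle's own z axis and vertical below 0.1 rad and value of joint lid_hinge above 1.2 rad and contact force between the fingers and red_handle below 0.2 N and linear speed of red_wagons below 0.03 m/s), for 0.2 s.
At the end, for the whole second after the job is handed in: The lid is closed (angle under 0.08 rad), the lever thereby out of its catch and back up, and the red carrier rests upright (within 0.1 rad) on the floor inside the box (handle origin less than 76 mm above the bench), at rest (x of red_handle in the frame of dry_box between -0.06 and 0.06 m and y of red_handle in the frame of dry_box between -0.055 and 0.055 m and z of red_handle in the frame of dry_box below 0.076 m and angle between red_handle's own z axis and vertical below 0.1 rad and value of joint lid_hinge below 0.08 rad and linear speed of red_wagons below 0.02 m/s); the robot touches nothing.
It fails at once if the lid slams: it closes faster than 3 rad/s in its last 0.6 rad (value of joint lid_hinge below 0.6 rad and velocity of joint lid_hinge below -3 rad/s).
It fails at once if the robot touches the lid (over 1 N) (contact force between any of the fingers, the arm and lid above 1 N).
It fails at once if the robot touches the wet red wagons (over 0.5 N) (contact force between any of the fingers, the arm and red_wagons above 0.5 N).
It fails at once if the red carrier is dropped into the box (falling low in the box at over 0.45 m/s) (x of red_handle in the frame of dry_box between -0.06 and 0.06 m and y of red_handle in the frame of dry_box between -0.055 and 0.055 m and z of red_handle in the frame of dry_box below 0.1 m and linear speed of red_wagons above 0.45 m/s).
It fails at once if another thing on the bench is pushed more than 30 mm from its place (distance of any of jar_a, jar_b, bottle, clip_stand, loco, brush, grey_handle from where it was at the start of the episode above 0.03 m).
It also fails if it takes over 72 s, if anything falls off the work surface, if the arm or the gripper's body presses on something with over 40 N, if the wrist force passes 120 N, or if a joint passes its speed limit or range.

## Robot

A 7-joint arm with a two-finger parallel gripper is mounted at the origin on the work surface. World frame = base frame: x ahead of the robot, y to its left, z up, the work surface at z = 0. Lengths are in mm, angles in rad, forces in N, time in s.
With the tool pointing down it reaches from about 350 to 900 mm from the base axis. Payload 19.9 kg.
Tool frame: the origin (TCP) lies between the finger pads; the fingertips stand 25 mm ahead of it and the grasp point (between the pads) lies 6 mm ahead of it; z points along the fingers, y is the direction in which the jaws open and shut (so a half turn about z gives the same grasp; the last joint's range is limited). The gripper opens to 94 mm and grips with 3 to 60 N. Pads are 16 mm wide; open, the fingers measure 119 mm over their backs; the gripper's body (75 mm by 177 mm) begins 78 mm behind the grasp point.
Start: joints at [1.115, 0.417, -0.01, 1.614, 0.005, 1.111, -0.053], TCP at [251.3, -572.232, 230.425] pointing down, gripper open.
Joint ranges: [-2.81, 2.81], [-0.39, 2.02], [-1.27, 1.25], [0.06, 2.57], [-1.19, 4.33], [0.19, 2], [-2.82, 2.82]. Speed limits (rad/s): [1.89, 1.89, 2.39, 2.39, 3.01, 3.01, 3.01].

## Interface

Orientations are given as a unit quaternion [w, x, y, z].
In Python, from cell import manip gives the robot as it stands.
- The arm moves only by the shell command python3 -m crank 'ROWS' [FORCE]. ROWS is a JSON object of lists of equal length, an entry for each row: "fingers": the opening, from 0 (shut) to 1 (fully open); "delta_pos": the shift along the tool's x, y, z in cm, a list of three; "twist": the turn, a rotation vector about the tool's x, y, z in rad, a list of three. A call has 1 to 10 rows; each row shifts and turns the pose as measured when the row begins, along the tool's axes as they then stand; what a row does not reach is not made up. A row lasts 1/12 s, in which the tool goes at most 41.7 mm and 7.16 degrees, less where a joint would pass 70% of its speed; a pose out of reach is approached as far as the arm can. A call with a gripper value outside its range is refused whole. The fingers move at their own pace and stop on an object; FORCE is the grip in N (left out, the last holds). Time passes only in rows, so rows that do not move let the fingers close. It gives the time, the measured TCP pose, the force and the opening at its end, in the units of the state.
- manip.get_obs(): the state, without advancing time (a new reading comes with each control period).
- manip.capture(name): name is "side" or "top" or "wrist"; returns the picture (420x560x3 uint8, red, green, blue); there is no depth.
- manip.calibration(name): a dict with "fx", "fy", "cx", "cy" (pixels), "cam_to_world" (4x4, takes a point from camera to world coordinates). Camera axes: x right, y up, looking along -z (the intrinsics and any distortion apply to the point x, -y, -z); pixel columns grow to the right and rows downward; lengths in mm; the calibration is good to about 2 mm. A picture is of the moment at which its call begins: read the wrist's pose just before it. calibration takes no time and is no camera call; for the wrist camera it gives the pose at the moment of the call.
- manip.sign_off(): hands the job in, once; it reports no verdict.
The state is a dict: "time": time; "joint_positions": joint angles; "joint_vel": joint speeds; "effort": joint torques, N m; "tool_pos": TCP position; "eef_rot": TCP orientation; "wrist_force": force on the tool from outside, world axes, zero at the start; "wrist_torque": the same for the moment, N m; "grip_width": opening from 0.0 (shut) to 1.0 (fully open).
Only numpy, scipy, OpenCV 4.12 (cv2) and the standard library are available. Lean on these libraries where they do the work, as an engineer would, in place of code of your own. Each camera call takes 0.05 s, during which the arm holds its last target.

## Working session

There is one attempt and no reset: what is moved stays moved. The work goes in short steps, Python scripts to look and compute and a shell command to move; the robot and the scene stay as the last step left them, time stands still between calls to the robot, and variables do not carry over. Pictures are saved under pics/ and viewed, and the job is handed in when it is done.

```bash
ls; mkdir -p pics
python3 - <<'E'
from cell import manip
import cv2
print(manip.get_obs())
for n in ("side","top","wrist"):
    c=manip.calibration(n); print(n,c)
    cv2.imwrite(f"pics/{n}0.png",manip.capture(n)[:,:,::-1])
E
```

```text
pics
{'time': 0.0, 'joint_positions': array([ 1.11546837,  0.41796838, -0.01032159,  1.61415774,  0.00469721,
        1.11068996, -0.05299548]), 'joint_vel': array([ 0.00019607,  0.00079958, -0.00018232, -0.00122713,  0.00022422,
        0.00039586,  0.00042099]), 'effort': array([ 1.30937835e-03, -8.51245451e+01,  6.39985688e-01, -4.25995946e+01,
       -4.88574011e-02,  1.86850730e-02,  8.64844742e-05]), 'tool_pos': array([ 251.1886697 , -571.93245341,  229.8355774 ]), 'eef_rot': array([-5.77365682e-04,  9.78666470e-01,  2.05454572e-01, -1.62185497e-04]), 'wrist_force': array([-0.58727991, -0.28481967,  0.1329919 ]), 'wrist_torque': array([-0.04481587, -0.0395738 ,  0.02045965]), 'grip_width': 0.9962716254910096}
side {'fx': 472.37620045043667, 'fy': 472.37620045043667, 'cx': 283.86627862952747, 'cy': 204.33080149418242, 'cam_to_world': array([[ 9.99952426e-01,  5.28870316e-03, -8.19609831e-03,
         5.35780575e+02],
       [-9.24959721e-03,  7.80894410e-01, -6.24594561e-01,
        -7.86067826e+02],
       [ 3.09699213e-03,  6.24640657e-01,  7.80906178e-01,
         1.13451774e
[... 324 characters left out ...]
  1.08902223e-02, -8.40765198e-03,
         4.18344575e+01],
       [-7.59710495e-03,  7.24440241e-02,  9.97343545e-01,
         1.69418163e+03],
       [ 0.00000000e+00,  0.00000000e+00,  0.00000000e+00,
         1.00000000e+00]])}
wrist {'fx': 342.23314900823664, 'fy': 342.23314900823664, 'cx': 276.54822449104506, 'cy': 210.2196391060781, 'cam_to_world': array([[ 4.01423876e-01,  8.88168737e-01,  2.23640708e-01,
         3.16258752e+02],
       [-9.15890046e-01,  3.89824430e-01,  9.58245083e-02,
        -5.44751256e+02],
       [-2.07227925e-03, -2.43296544e-01,  9.69949739e-01,
         3.84243439e+02],
       [ 0.00000000e+00,  0.00000000e+00,  0.00000000e+00,
         1.00000000e+00]])}
```

View pics/top0.png

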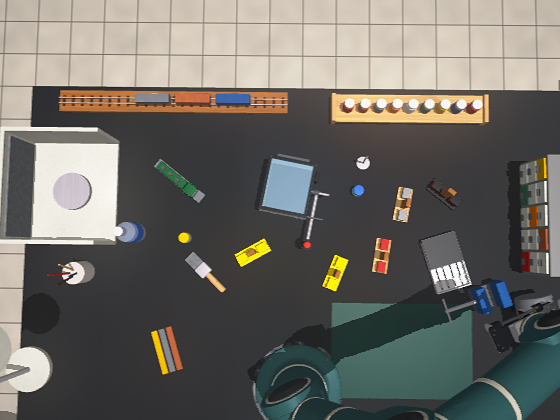

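View pics/side0.png

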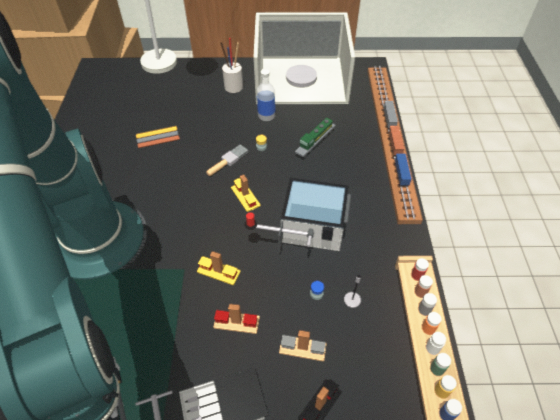

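View pics/wrist0.png

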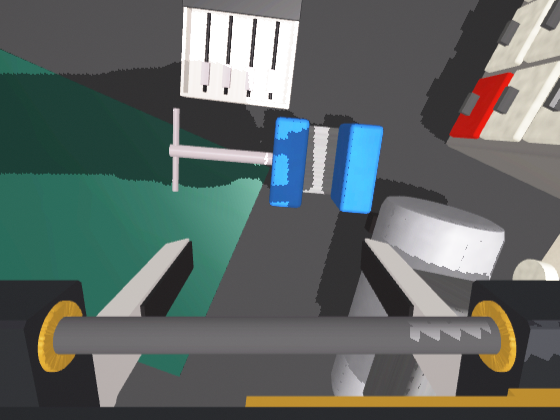

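The top view shows the box at about (288,185) with the red knob at (307,245).

Possible matches for the target carrier:
- red wagons at (382,255), with the handle between them
- grey wagons at (403,204)
- yellow look-alikes at (335,272) and (252,252)
- black look-alike at (445,193)

By the description I choose (382,255), which is (237,318) in the side view. I'll check it in close crops.

```bash
cat > h.py <<'E'
import numpy as np, cv2
from cell import manip
def ray(n,u,v,c=None):
    c=c or manip.calibration(n); T=np.array(c["cam_to_world"])
    d=np.array([(u-c["cx"])/c["fx"],-(v-c["cy"])/c["fy"],-1.0])
    return T[:3,3],T[:3,:3]@d
def plane(n,u,v,z,c=None):
    o,d=ray(n,u,v,c); return o+d*(z-o[2])/d[2]
def tri(a,b):
    A=np.zeros((3,3));B=np.zeros(3);rs=[ray(*a),ray(*b)]
    for o,d in rs:
        d=d/np.linalg.norm(d);P=np.eye(3)-np.outer(d,d);A+=P;B+=P@o
    p=np.linalg.solve(A,B)
    return p,[np.linalg.norm(np.cross(p-o,d/np.linalg.norm(d))) for o,d in rs]
def proj(n,p,c=None):
    c=c or manip.calibration(n);T=np.array(c["cam_to_world"])
    q=T[:3,:3].T@(np.array(p)-T[:3,3]); return np.array([c["cx"]+c["fx"]*q[0]/-q[2],c["cy"]-c["fy"]*q[1]/-q[2]])
E
python3 - <<'E'
import cv2
t=cv2.imread("pics/top0.png");s=cv2.imread("pics/side0.png")
f=lambda im,x0,y0,w,h,k:cv2.resize(im[y0:y0+h,x0:x0+w],None,fx=k,fy=k,interpolation=cv2.INTER_CUBIC)
a=f(t,245,145,100,115,5);cv2.imwrite("pics/c_box.png",a)
cv2.imwrite("pics/c_boxs.png",f(s,230,160,130,100,6))
b=f(t,362,230,40,50,8);c=f(s,205,295,65,50,8)
b=cv2.copyMakeBorder(b,0,0,0,0,0)
cv2.imwrite("pics/c_car.png",cv2.hconcat([cv2.resize(b,(280,350)),cv2.resize(c,(455,350))]))
E
```

```text
(no output)
```

View pics/c_box.png

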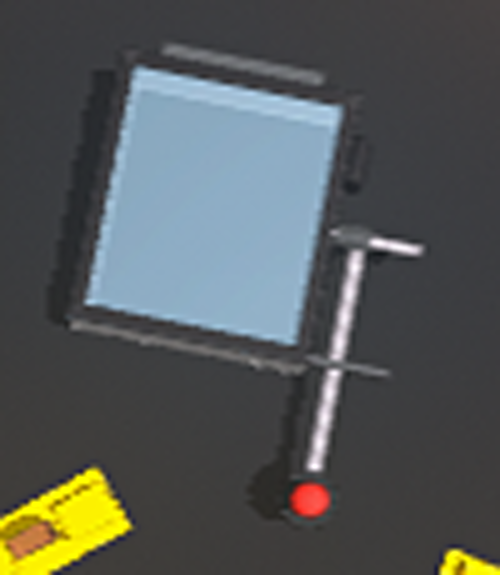

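View pics/c_boxs.png

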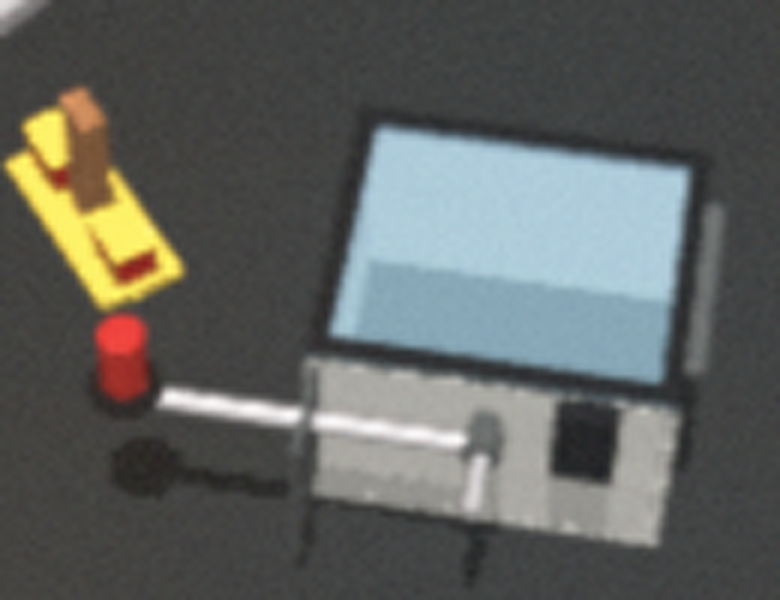

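View pics/c_car.png

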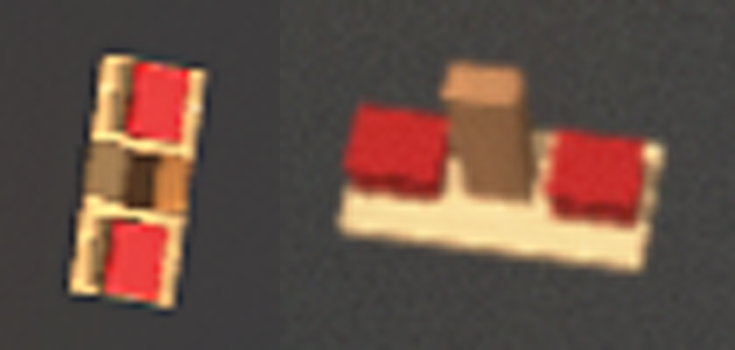

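Crops: the lid's far corners are at top crop (135,65) and (345,100), and the lever runs to the knob at (310,499). The carrier is confirmed: a tan plate with two red bodies, and its handle top is at crop (171,184). Next I compute positions.

Run:
```python
from h import *
tb=lambda x,y:(245+(x+.5)/5-.5,145+(y+.5)/5-.5)
sb=lambda x,y:(230+x/6,160+y/6)
tc=lambda x,y:(362+x/7,230+y/7)
sc=lambda x,y:(205+(x-280)/7,295+y/7)
k=plane("top",*tb(310,499),132);print("knob",k.round(1), "tri",tri(("top",*tb(310,499)),("side",*sb(121,330))))
# glass corners/frame
P={n:plane("top",*tb(*q),114)for n,q in dict(fl=(135,65),fr=(343,104),nl=(85,303),nr=(298,346)).items()}
for n,p in P.items():print(n,p.round(1))
y1=[np.arctan2(*(P[a]-P[b])[[1,0]]) for a,b in(("fl","nl"),("fr","nr"))]
d=P["fl"]-P["fr"];d2=P["nl"]-P["nr"]
print("yaw",y1,np.arctan2(-d[0],d[1]),np.arctan2(-d2[0],d2[1]),"centre",sum(P.values())/4)
pv=plane("top",*tb(358,240),90);e=plane("top",*tb(318,465),90);print("lever yaw",np.arctan2(*(pv-e)[[1,0]]),pv)
h=plane("top",*tc(171,184),90);print("handle",h.round(1),tri(("top",*tc(171,184)),("side",*sc(486,83))))
C=[plane("top",*tc(*q),8) for q in((105,55),(205,70),(173,308),(70,292))]
print("plate c",(sum(C)/4).round(1),[np.arctan2(*(C[0]-C[3])[[1,0]]),np.arctan2(*(C[1]-C[2])[[1,0]])])
# hsv blob centroids of red knob and red mask side
t=cv2.imread("pics/top0.png")
m=cv2.inRange(cv2.cvtColor(t,cv2.COLOR_BGR2HSV),(0,150,120),(5,255,255))
print(cv2.connectedComponentsWithStats(m)[2:])
print(proj("side",h),proj("side",k))
```

```text
knob [455.  -17.4 132. ] tri (array([455.4021426 , -17.45713254, 128.53292489]), [np.float64(0.35446715917382327), np.float64(0.3544671591738559)])
fl [720.   91.7 114. ]
fr [697.1 -36.3 114. ]
nl [572.9 120.4 114. ]
nr [548. -10. 114.]
yaw [np.float64(-0.19227358852587687), np.float64(-0.17492419127359968)] -0.17674631747745104 -0.18864011596435634 centre [634.52682307  41.44763759 114.        ]
lever yaw -0.16812573922052598 [615.77050902 -47.43396761  90.        ]
handle [ 421.4 -264.5   90. ] (array([ 422.7915498 , -264.97412892,   86.71692712]), [np.float64(1.4443129643555213), np.float64(1.444312964355437)])
plate c [ 420.9 -265.1    8. ] [np.float64(-0.14802150479859152), np.float64(-0.1370549673212377)]
(array([[     0,      0,    560,    420, 234936],
       [   343,    105,      1,      1,      1],
       [   345,    108,      8,      3,     11],
       [   472,    109,      6,      2,      6],
       [   479,    109,      1,      1,      1],
       [   346,    112,      1,      1,      1],
       [   380,    239,      9,     11,     78],
       [   303,    242,      8,      6,     43],
       [   529,    252,      1,      7,      7],
       [   377,    261,      9,     12,     80],
       [   529,    266,      1,      6,      6],
       [    47,    273,     23,      3,     30]], dtype=int32), array([[279.43080243, 209.46009977],
       [343.        , 105.        ],
       [348.72727273, 108.72727273],
       [474.5       , 109.66666667],
       [479.        , 109.        ],
       [346.        , 112.        ],
       [383.85897436, 244.06410256],
       [306.58139535, 244.53488372],
       [529.        , 255.        ],
       [380.8375    , 266.7       ],
       [529.        , 268.5       ],
       [ 57.53333333, 273.93333333]]))
[233.16644254 306.13598004] [249.83506336 214.19536462]
```

```bash
cat >> h.py <<'E'
from scipy.spatial.transform import Rotation as Ro
def need(x,y,z,yaw):
    """tool-frame shift cm & twist to get tool pointing down with tool-x heading yaw (frame: as now / after turn)"""
    o=manip.get_obs();q=o["eef_rot"];R=Ro.from_quat([q[1],q[2],q[3],q[0]])
    G=Ro.from_matrix(np.array([[np.cos(yaw),np.sin(yaw),0],[np.sin(yaw),-np.cos(yaw),0],[0,0,-1]]))
    d=np.array([x,y,z])-o["tool_pos"]
    print("t",round(o["time"],2),"pos",o["tool_pos"].round(1),"shift now",(R.inv().apply(d)/10).round(2),"after turn",(G.inv().apply(d)/10).round(2),"twist",(R.inv()*G).as_rotvec().round(3),"F",o["wrist_force"].round(1),"g",round(o["grip_width"],3))
C=np.array([634.,42.5]);YB=-0.183
def box(x,y): 
    c,s=np.cos(YB),np.sin(YB); return C+np.array([c*x-s*y,s*x+c*y])
def tobox(p):
    c,s=np.cos(YB),np.sin(YB); d=np.array(p[:2])-C; return np.array([c*d[0]+s*d[1],-s*d[0]+c*d[1]])
E
python3 -m crank '{"fingers":[1,1,1,1,1],"delta_pos":[[0,0,0],[0,0,0],[0,0,0],[0,0,0],[0,0,0]],"twist":[[0,0,0.12],[0,0,0.12],[0,0,0.12],[0,0,0.12],[0,0,0.12]]}' 20
python3 -c "
from h import *
need(440,-17,230,YB)"
```

```text
time: 0.57
tool_pos: [250.5, -571.5, 228.6]
eef_rot: [-0.002, 0.995, -0.102, -0.001]
wrist_force: [0.4, -0.3, 0.0]
grip_width: 0.999
t 0.57 pos [ 250.5 -571.5  228.6] shift now [ 7.280e+00 -5.814e+01  2.000e-02] after turn [  8.54 -57.97  -0.14] twist [-0.003  0.002 -0.022] F [ 0.4 -0.3  0. ] g 0.999
```

```bash
python3 -m crank '{"fingers":[1,1,1,1,1,1,1,1,1,1],"delta_pos":[[0.6,-4,0],[0.6,-4,0],[0.6,-4,0],[0.6,-4,0],[0.6,-4,0],[0.6,-4,0],[0.6,-4,0],[0.6,-4,0],[0.6,-4,0],[0.6,-4,0]],"twist":[[0,0,0],[0,0,0],[0,0,0],[0,0,0],[0,0,0],[0,0,0],[0,0,0],[0,0,0],[0,0,0],[0,0,0]]}'
python3 -c "
from h import *
need(440,-17,230,YB)"
```

```text
time: 1.4
tool_pos: [392.8, -186.8, 226.3]
eef_rot: [-0.001, 0.994, -0.113, -0.003]
wrist_force: [1.6, 0.2, 0.3]
grip_width: 0.997
t 1.4 pos [ 392.8 -186.8  226.3] shift now [  0.77 -17.61  -0.37] after turn [  1.55 -17.56  -0.37] twist [-0.001  0.006 -0.044] F [1.6 0.2 0.3] g 0.997
```

```bash
python3 -m crank '{"fingers":[1,1,1,1,1,1],"delta_pos":[[0.3,-4,0],[0.3,-4,0],[0.3,-4,-0.2],[0.3,-4,-0.2],[0.3,-1.5,0],[0,0,0]],"twist":[[0,0,-0.03],[0,0,-0.01],[0,0,0],[0,0,0],[0,0,0],[0,0,0]]}'
python3 - <<'E'
from h import *
need(455,-17,230,YB)
c=manip.calibration("wrist")
print(proj("wrist",[455,-17.4,132],c))
cv2.imwrite("pics/w1.png",manip.capture("wrist")[:,:,::-1])
E
```

```text
time: 1.9
tool_pos: [443.0, -3.4, 231.1]
eef_rot: [-0.001, 0.996, -0.088, -0.002]
wrist_force: [0.2, -0.8, 0.5]
grip_width: 1.001
t 1.9 pos [443.   -3.4 231.1] shift now [1.42 1.13 0.11] after turn [1.43 1.12 0.11] twist [-0.002  0.004  0.007] F [ 0.2 -0.8  0.5] g 1.001
[291.41239405 200.86967298]
```

View pics/w1.png

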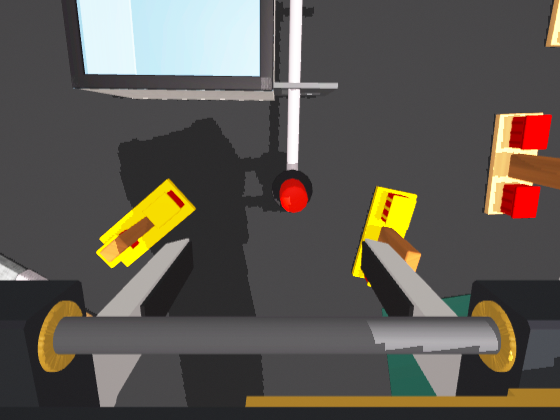

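The knob top is at about (294,200) against a predicted (291,201), so the reading is good to about 1.5 mm. Next: align over it, then descend.

```bash
python3 -m crank '{"fingers":[1,1,1,1,1,1],"delta_pos":[[1.4,1.2,0],[0,0,3],[0,0,3],[0,0,2.5],[0,0,1],[0,0,0]],"twist":[[0,0,0.007],[0,0,0],[0,0,0],[0,0,0],[0,0,0],[0,0,0]]}' 30
python3 - <<'E'
from h import *
need(455,-18.5,123,YB)
c=manip.calibration("wrist")
print(proj("wrist",[455,-17.4,132],c))
cv2.imwrite("pics/w2.png",manip.capture("wrist")[:,:,::-1])
E
```

```text
time: 2.45
tool_pos: [453.3, -27.1, 132.9]
eef_rot: [0.0, 0.995, -0.095, -0.001]
wrist_force: [-1.1, -0.5, 0.1]
grip_width: 0.996
t 2.45 pos [453.3 -27.1 132.9] shift now [ 0.   -0.88  0.99] after turn [ 0.01 -0.88  0.99] twist [ 0.001  0.002 -0.008] F [-1.1 -0.5  0.1] g 0.996
[255.26800759 273.97668542]
```

View pics/w2.png

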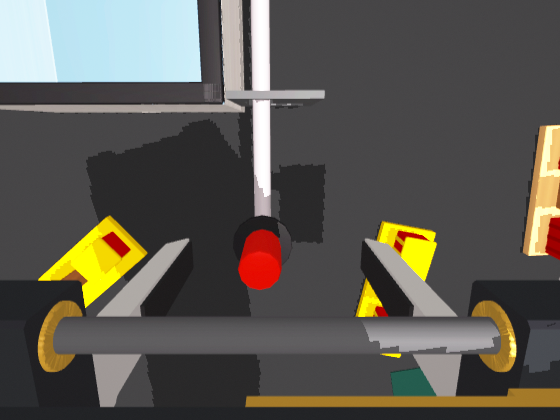

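Knob top at (262,272), with the midline between the fingers at about 277. I'll shift -0.7 cm in tool y, go down 1 cm and close.

```bash
python3 -m crank '{"fingers":[1,1,1,0,0,0,0,0,0],"delta_pos":[[0,-0.7,0.5],[0,0,0.5],[0,0,0],[0,0,0],[0,0,0],[0,0,0],[0,0,0],[0,0,0],[0,0,0]],"twist":[[0,0,0],[0,0,0],[0,0,0],[0,0,0],[0,0,0],[0,0,0],[0,0,0],[0,0,0],[0,0,0]]}' 30
python3 - <<'E'
from h import *
need(455,-19.7,123,YB)
print(tobox(manip.get_obs()["tool_pos"]))
E
```

```text
time: 3.25
tool_pos: [456.8, -21.7, 126.8]
eef_rot: [0.001, 0.995, -0.096, 0.002]
wrist_force: [-0.0, 0.5, -0.7]
grip_width: 0.611
t 3.25 pos [456.8 -21.7 126.8] shift now [-0.21 -0.16  0.38] after turn [-0.21 -0.17  0.38] twist [ 0.001 -0.005 -0.01 ] F [-0.   0.5 -0.7] g 0.611
[-162.58226935  -95.40102003]
```

```bash
python3 -m crank '{"fingers":[0,0,0,0,0,0,0,0],"delta_pos":[[-0.1,-0.1,0.3],[0,0,0],[0,0,0],[0,0,0],[0,0,0],[0,0,0],[0,0,0],[0,0,0]],"twist":[[0,0,0],[0,0,0],[0,0,0],[0,0,0],[0,0,0],[0,0,0],[0,0,0],[0,0,0]]}' 30
python3 - <<'E'
from h import *
need(455,-19.7,123,YB)
cv2.imwrite("pics/w3.png",manip.capture("wrist")[:,:,::-1])
E
```

```text
time: 3.92
tool_pos: [455.9, -20.1, 123.5]
eef_rot: [0.001, 0.995, -0.096, 0.002]
wrist_force: [0.8, 0.8, 0.5]
grip_width: 0.23
t 3.92 pos [455.9 -20.1 123.5] shift now [-0.1  -0.02  0.05] after turn [-0.1  -0.02  0.05] twist [ 0.001 -0.005 -0.01 ] F [0.8 0.8 0.5] g 0.23
```

View pics/w3.png

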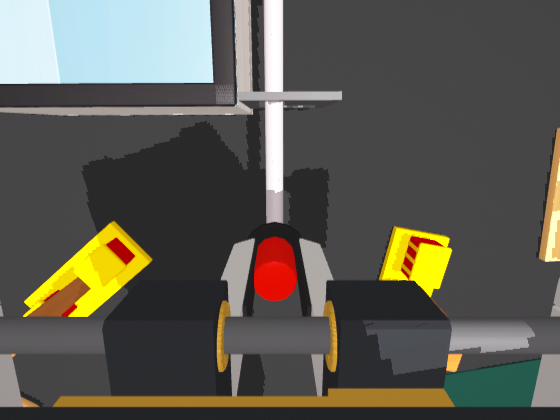

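```bash
python3 -m crank '{"fingers":[0,0,0,0,0,0,0,0,0,0],"delta_pos":[[0,0,0.6],[0,0,0.6],[0,0,0.6],[0,0,0.6],[0,0,0.6],[0,0,0.6],[0,0,0.6],[0,0,0.6],[0,0,0.6],[0,0,0]],"twist":[[0,0,0],[0,0,0],[0,0,0],[0,0,0],[0,0,0],[0,0,0],[0,0,0],[0,0,0],[0,0,0],[0,0,0]]}'
python3 - <<'E'
from h import *
need(455,-19.7,60,YB)
print(manip.get_obs()["wrist_torque"])
E
```

```text
time: 4.8
tool_pos: [458.9, -19.6, 69.8]
eef_rot: [0.001, 0.995, -0.096, 0.006]
wrist_force: [-3.9, 1.6, 4.5]
grip_width: 0.229
t 4.8 pos [458.9 -19.6  69.8] shift now [-0.4   0.08  0.97] after turn [-0.38  0.08  0.98] twist [ 0.    -0.012 -0.009] F [-3.9  1.6  4.5] g 0.229
[0.15778132 0.68085238 0.05838675]
```

```bash
python3 -m crank '{"fingers":[0,0,0],"delta_pos":[[-0.2,0,0.3],[0,0,0.3],[0,0,0]],"twist":[[0,0,0],[0,0,0],[0,0,0]]}'
python3 -m crank '{"fingers":[0,0,0],"delta_pos":[[-0.1,0,0.3],[0,0,0.3],[0,0,0]],"twist":[[0,0,0],[0,0,0],[0,0,0]]}'
python3 -m crank '{"fingers":[0,0],"delta_pos":[[0,0,0.3],[0,0,0.3]],"twist":[[0,0,0],[0,0,0]]}'
```

```text
time: 5.05
tool_pos: [459.7, -19.5, 64.4]
eef_rot: [0.001, 0.995, -0.096, 0.009]
wrist_force: [-4.5, 1.2, 5.3]
grip_width: 0.23
time: 5.3
tool_pos: [460.7, -19.5, 59.0]
eef_rot: [0.001, 0.995, -0.096, 0.011]
wrist_force: [-3.6, -0.2, 4.0]
grip_width: 0.227
time: 5.47
tool_pos: [462.1, -19.7, 53.6]
eef_rot: [0.001, 0.995, -0.096, 0.012]
wrist_force: [-0.8, -0.2, 7.9]
grip_width: 0.229
```

```bash
python3 -m crank '{"fingers":[0,0],"delta_pos":[[0,0,0.2],[0,0,0.2]],"twist":[[0,0,0],[0,0,0]]}'
python3 - <<'E'
from h import *
s=manip.capture("side")[:,:,::-1];w=manip.capture("wrist")[:,:,::-1]
a=cv2.resize(s[130:280,210:370],None,fx=2.5,fy=2.5)
cv2.imwrite("pics/s4.png",cv2.hconcat([a,cv2.resize(w[:, 80:510],(384,375))]))
E
```

```text
time: 5.63
tool_pos: [463.4, -19.9, 50.3]
eef_rot: [0.001, 0.995, -0.096, 0.013]
wrist_force: [-10.4, 1.1, 32.5]
grip_width: 0.226
```

View pics/s4.png

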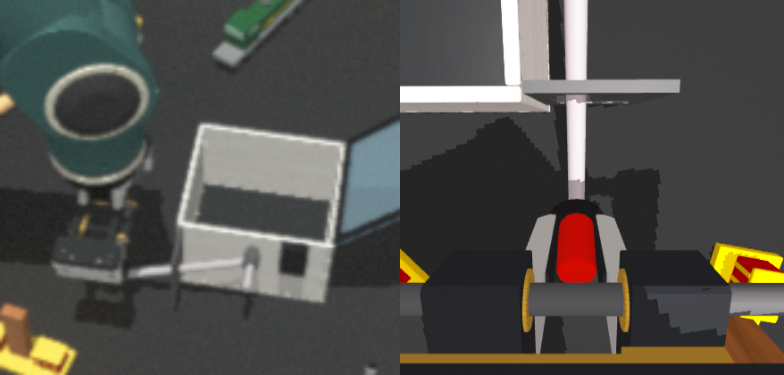

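The lid is up (seen at the box's right in the side view) and the lever is on its bottom stop: 32 N at z 50. I'll ease off a little, then slide outward along tool +y.

```bash
python3 -m crank '{"fingers":[0,0,0,0],"delta_pos":[[0,0,-0.2],[0,0.5,0],[0,0.5,0],[0,0.5,0]],"twist":[[0,0,0],[0,0,0],[0,0,0],[0,0,0]]}'
python3 -m crank '{"fingers":[0,0],"delta_pos":[[0,0.5,0.05],[0,0.3,0.05]],"twist":[[0,0,0],[0,0,0]]}'
python3 -c "
from h import *
print(tobox(manip.get_obs()['tool_pos']))"
```

```text
time: 6.07
tool_pos: [460.7, -32.2, 52.7]
eef_rot: [-0.0, 0.995, -0.094, 0.014]
wrist_force: [-1.8, 6.5, 5.1]
grip_width: 0.223
time: 6.23
tool_pos: [459.8, -38.6, 52.1]
eef_rot: [-0.001, 0.996, -0.092, 0.014]
wrist_force: [-2.0, 10.8, 10.3]
grip_width: 0.228
[-156.54187346 -111.46237698]
```

```bash
python3 -m crank '{"fingers":[0,0,0],"delta_pos":[[0,0.4,0.05],[0,0.3,0.05],[0,0,0]],"twist":[[0,0,0],[0,0,0],[0,0,0]]}'
python3 -c "
from h import *
print(tobox(manip.get_obs()['tool_pos']))"
```

```text
time: 6.48
tool_pos: [459.5, -41.5, 51.8]
eef_rot: [-0.003, 0.996, -0.09, 0.015]
wrist_force: [-6.2, 3.7, 9.5]
grip_width: 0.226
[-156.32898615 -114.35365036]
```

That is 20 mm outward, the end stop. Now I'll ease up into the catch, about 14 mm at the knob.

```bash
python3 -m crank '{"fingers":[0,0,0,0,0],"delta_pos":[[0,0.1,-0.4],[0,0.1,-0.4],[0,0.1,-0.4],[0,0,-0.3],[0,0,0]],"twist":[[0,0,0],[0,0,0],[0,0,0],[0,0,0],[0,0,0]]}'
python3 -c "
from h import *
print(tobox(manip.get_obs()['tool_pos']))"
```

```text
time: 6.9
tool_pos: [456.1, -43.3, 66.5]
eef_rot: [-0.003, 0.996, -0.089, 0.013]
wrist_force: [-1.8, 4.0, 2.7]
grip_width: 0.228
[-159.30857686 -116.73540309]
```

```bash
python3 -m crank '{"fingers":[0,0,0],"delta_pos":[[0,0,-0.2],[0,0,-0.2],[0,0,0]],"twist":[[0,0,0],[0,0,0],[0,0,0]]}'
python3 - <<'E'
from h import *
print(tobox(manip.get_obs()['tool_pos']))
s=manip.capture("side")[:,:,::-1];w=manip.capture("wrist")[:,:,::-1]
a=cv2.resize(s[130:280,210:370],None,fx=2.5,fy=2.5)
cv2.imwrite("pics/s5.png",cv2.hconcat([a,cv2.resize(w[:, 80:510],(384,375))]))
E
```

```text
time: 7.15
tool_pos: [455.9, -43.3, 70.6]
eef_rot: [-0.004, 0.996, -0.089, 0.013]
wrist_force: [-0.3, 3.5, -4.3]
grip_width: 0.227
[-159.56398988 -116.74097052]
```

View pics/s5.png

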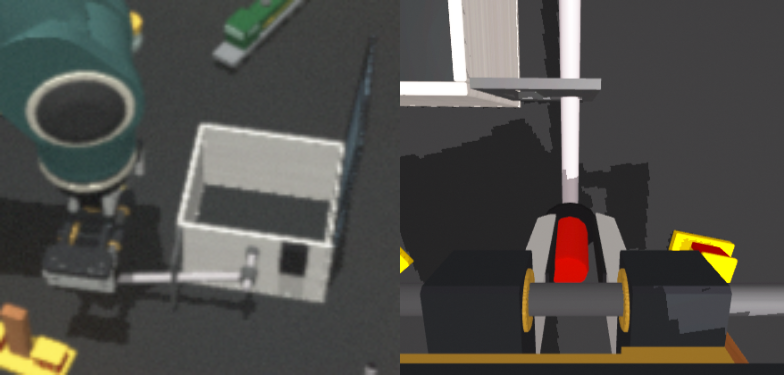

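The force turned to -4.3 N (the catch holds) and the side view shows the lid upright. I'll open gently and go up.

```bash
python3 -m crank '{"fingers":[0.3,0.4,0.5,0.6,0.7,0.7,0.7,0.7],"delta_pos":[[0,0,0],[0,0,0],[0,0,0],[0,0,0],[0,0,0],[0,0,0],[0,0,0],[0,0,0]],"twist":[[0,0,0],[0,0,0],[0,0,0],[0,0,0],[0,0,0],[0,0,0],[0,0,0],[0,0,0]]}'
python3 - <<'E'
from h import *
s=manip.capture("side")[:,:,::-1];w=manip.capture("wrist")[:,:,::-1]
a=cv2.resize(s[130:280,210:370],None,fx=2.5,fy=2.5)
cv2.imwrite("pics/s6.png",cv2.hconcat([a,cv2.resize(w[:, 80:510],(384,375))]))
E
```

```text
time: 7.92
tool_pos: [457.9, -44.7, 71.2]
eef_rot: [-0.003, 0.996, -0.09, 0.015]
wrist_force: [0.1, -0.0, -0.5]
grip_width: 0.695
```

View pics/s6.png

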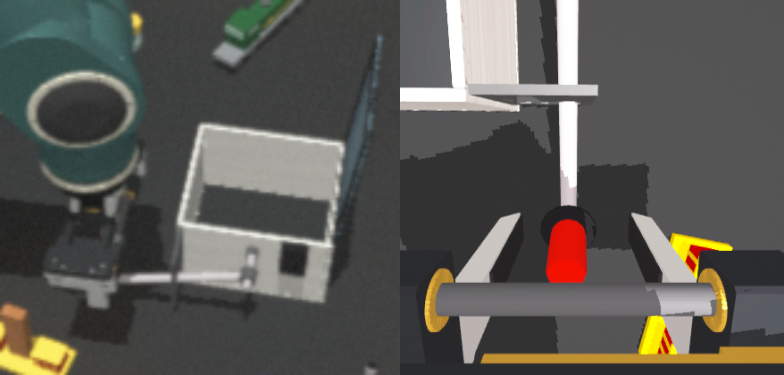

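The lid is holding with the fingers clear of the knob. Now up, then over to the red carrier.

```bash
python3 -m crank '{"fingers":[0.7,0.7,0.7,0.7,0.7,0.7,0.7,0.7,0.7,0.7],"delta_pos":[[0,0,-2],[0,0,-4],[0,0,-4],[0,0,-4],[0,1,-2],[0,4,0],[0,4,0],[0,4,0],[0,4,0],[0,2,0]],"twist":[[0,0,0],[0,0,0],[0,0,0],[0,0,0],[0,0,0],[0,0,0],[0,0,0],[0,0,0],[0,0,0],[0,0,0]]}'
python3 -c "
from h import *
need(421,-265,200,-0.143)"
```

```text
time: 8.85
tool_pos: [418.7, -234.4, 239.3]
eef_rot: [-0.003, 0.996, -0.083, 0.016]
wrist_force: [-1.1, -0.1, -0.7]
grip_width: 0.698
t 8.85 pos [ 418.7 -234.4  239.3] shift now [0.61 3.01 3.93] after turn [0.66 3.   3.93] twist [-0.007 -0.032 -0.024] F [-1.1 -0.1 -0.7] g 0.698
```

```bash
python3 -m crank '{"fingers":[0.8,0.8,0.8,0.8],"delta_pos":[[0.6,2.5,2],[0,0,2],[0,0,0],[0,0,0]],"twist":[[0,-0.03,-0.02],[0,0,0],[0,0,0],[0,0,0]]}'
python3 - <<'E'
from h import *
need(421,-265,200,-0.143)
c=manip.calibration("wrist");print(proj("wrist",[421.4,-264.5,90],c))
cv2.imwrite("pics/w7.png",manip.capture("wrist")[:,:,::-1])
E
```

```text
time: 9.18
tool_pos: [419.2, -267.2, 199.1]
eef_rot: [-0.003, 0.997, -0.077, 0.001]
wrist_force: [0.3, 0.0, -0.8]
grip_width: 0.8
t 9.18 pos [ 419.2 -267.2  199.1] shift now [ 0.14 -0.24 -0.09] after turn [ 0.15 -0.24 -0.09] twist [-0.005 -0.002 -0.011] F [ 0.3  0.  -0.8] g 0.8
[272.87269898 214.31441715]
```

View pics/w7.png

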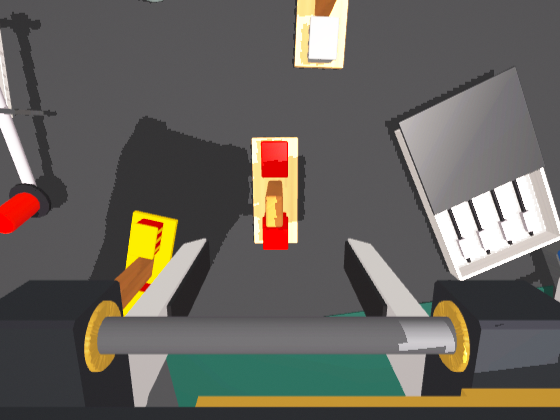

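Handle top at (273,211) against a predicted (273,214), and the carrier's axis is aligned with the tool. Descend to z 82 and grip.

```bash
python3 -m crank '{"fingers":[0.8,0.8,0.8,0.8,0.7,0.6],"delta_pos":[[0.35,-0.2,2],[0,0,3],[0,0,3],[0,0,2],[0,0,1],[0,0,0]],"twist":[[0,0,-0.01],[0,0,0],[0,0,0],[0,0,0],[0,0,0],[0,0,0]]}'
python3 - <<'E'
from h import *
need(423,-265,82,-0.143)
cv2.imwrite("pics/w8.png",manip.capture("wrist")[:,:,::-1])
E
```

```text
time: 9.73
tool_pos: [428.7, -262.0, 93.1]
eef_rot: [-0.001, 0.998, -0.068, 0.007]
wrist_force: [-0.4, 0.2, -0.1]
grip_width: 0.699
t 9.73 pos [ 428.7 -262.    93.1] shift now [-0.54  0.37  1.1 ] after turn [-0.52  0.37  1.11] twist [-0.002 -0.014  0.006] F [-0.4  0.2 -0.1] g 0.699
```

View pics/w8.png

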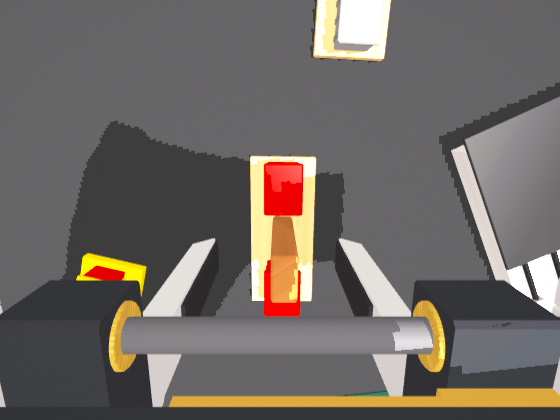

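```bash
python3 -m crank '{"fingers":[0.6,0.5,0.4,0.2,0,0,0,0,0,0],"delta_pos":[[-0.5,0.3,0.5],[0,0,0.5],[0,0,0],[0,0,0],[0,0,0],[0,0,0],[0,0,0],[0,0,0],[0,0,0],[0,0,0]],"twist":[[0,-0.014,0],[0,0,0],[0,0,0],[0,0,0],[0,0,0],[0,0,0],[0,0,0],[0,0,0],[0,0,0],[0,0,0]]}' 25
python3 - <<'E'
from h import *
need(423,-265,82,-0.143)
cv2.imwrite("pics/w9.png",manip.capture("wrist")[:,:,::-1])
E
```

```text
time: 10.62
tool_pos: [426.0, -266.0, 89.1]
eef_rot: [0.001, 0.998, -0.068, 0.003]
wrist_force: [0.5, -0.0, -1.9]
grip_width: 0.146
t 10.62 pos [ 426.  -266.    89.1] shift now [-0.32 -0.06  0.71] after turn [-0.32 -0.06  0.71] twist [ 0.001 -0.006  0.006] F [ 0.5 -0.  -1.9] g 0.146
```

View pics/w9.png

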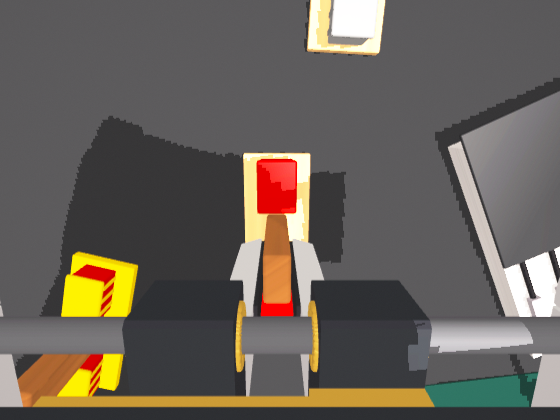

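Gripped: the 13.7 mm opening matches the handle. Lift, then check how far the lid leans with the top and side views.

```bash
python3 -m crank '{"fingers":[0,0,0,0,0,0,0,0],"delta_pos":[[0,0,-0.5],[0,0,-1.5],[0,0,-2.5],[0,0,-3],[0,0,-3],[0,0,-3],[0,0,-2],[0,0,0]],"twist":[[0,0,0],[0,0,0],[0,0,0],[0,0,0],[0,0,0],[0,0,0],[0,0,0],[0,0,0]]}' 30
python3 - <<'E'
from h import *
p=box(0,0);need(p[0],p[1],250,YB)
print(manip.get_obs()["joint_positions"].round(2),manip.calibration("wrist")["cam_to_world"][:3,3])
t=manip.capture("top")[:,:,::-1];s=manip.capture("side")[:,:,::-1]
cv2.imwrite("pics/t10.png",cv2.hconcat([cv2.resize(t[120:260,245:385],(400,400)),cv2.resize(s[130:290,210:370],(400,400))]))
cv2.imwrite("pics/w10.png",manip.capture("wrist")[:,:,::-1])
E
```

```text
time: 11.33
tool_pos: [423.5, -264.4, 251.9]
eef_rot: [-0.0, 0.998, -0.068, 0.001]
wrist_force: [-0.0, -0.1, -2.0]
grip_width: 0.148
t 11.33 pos [ 423.5 -264.4  251.9] shift now [ 16.7  -33.26   0.26] after turn [ 15.12 -34.01   0.19] twist [-0.001 -0.002  0.047] F [-0.  -0.1 -2. ] g 0.148
[ 0.63  0.17 -0.15  1.89  0.03  1.08 -1.24] [ 493.38157292 -274.8412527   406.36603113]
```

View pics/t10.png

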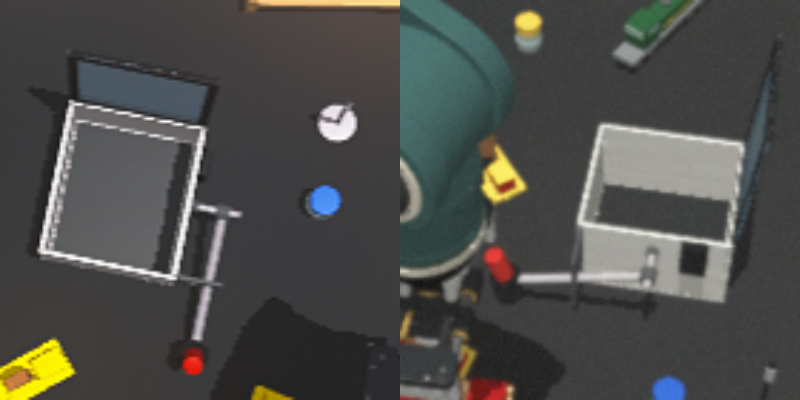

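View pics/w10.png

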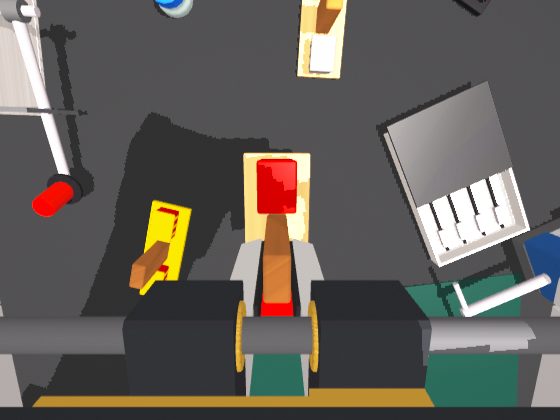

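Run:
```python
from h import *
f=lambda x,y:(245+x/2.857,120+y/2.857)
for z in(270,280):
  for q in((70,52),(215,80)): print(z,tobox(plane("top",*f(*q),z)))
for q in((70,104),(204,127),(176,278),(42,254)): print(tobox(plane("top",*f(*q),108)))
g=lambda x,y:(210+x/2.5,130+y/2.5)
print(tri(("top",*f(215,80)),("side",*g(778,40)[:0] or (210+(778-400)/2.5,130+40/2.5))))
p=tri(("top",*f(215,80)),("side",210+(778-400)/2.5,130+40/2.5))[0];print(tobox(p))
k=plane("top",*f(193,362),84);print("knob",k,tobox(k))
```

```text
File "<stdin>", line 7
    print(tri(("top",*f(215,80)),("side",*g(778,40)[:0] or (210+(778-400)/2.5,130+40/2.5))))
                                                        ^^
SyntaxError: invalid syntax
```

Run:
```python
from h import *
f=lambda x,y:(245+x/2.857,120+y/2.857)
for z in(270,280):
  for q in((70,52),(215,80)): print(z,tobox(plane("top",*f(*q),z)))
for q in((70,104),(204,127),(176,278),(42,254)): print(tobox(plane("top",*f(*q),108)))
p=tri(("top",*f(215,80)),("side",210+(778-400)/2.5,130+40/2.5));print(p,tobox(p[0]))
k=plane("top",*f(193,362),84);print("knob",k,tobox(k))
```

```text
270 [103.06698608  70.77707756]
270 [103.07099109 -72.7637009 ]
280 [101.10865294  70.04686278]
280 [101.11262983 -72.48603314]
[78.99899293 71.50883807]
[ 82.18495143 -75.26509361]
[-83.73112431 -76.62125578]
[-86.14085258  69.29662397]
(array([705.94767452, -39.93517991, 404.02585905]), [np.float64(8.829339385797908), np.float64(8.829339385798153)]) [ 85.74788334 -67.96563292]
knob [448.14659422 -37.64322622  84.        ] [-168.16557071 -112.62666636]
```

```bash
python3 -c "
from h import *
p=box(-12,-1);print(p);need(p[0],p[1],250,YB)"
python3 -m crank '{"fingers":[0,0,0,0,0,0,0,0,0,0],"delta_pos":[[0.8,-1.5,0],[1.3,-3,0],[1.4,-3.3,0],[1.4,-3.3,0],[1.4,-3.3,0],[1.4,-3.3,0],[1.4,-3.3,0],[1.4,-3.3,0],[1.4,-3.2,0],[0.8,-1.5,0]],"twist":[[0,0,0.02],[0,0,0.02],[0,0,0],[0,0,0],[0,0,0],[0,0,0],[0,0,0],[0,0,0],[0,0,0],[0,0,0]]}'
python3 -c "
from h import *
p=box(-12,-1);need(p[0],p[1],250,YB)"
```

```text
[622.01839357  43.70046136]
t 11.48 pos [ 422.  -263.6  247.2] shift now [ 15.65 -33.16  -0.22] after turn [ 14.08 -33.86  -0.28] twist [-0.003  0.003  0.047] F [-0.4  0.5 -2.1] g 0.145
time: 12.32
tool_pos: [596.0, 8.5, 229.7]
eef_rot: [-0.004, 0.995, -0.094, -0.014]
wrist_force: [-0.2, 0.0, -1.6]
grip_width: 0.146
t 12.32 pos [596.    8.5 229.7] shift now [ 1.84 -3.96 -2.06] after turn [ 1.92 -3.94 -2.03] twist [-0.004  0.028 -0.006] F [-0.2  0.  -1.6] g 0.146
```

```bash
python3 -m crank '{"fingers":[0,0,0,0,0],"delta_pos":[[1,-2,-1],[0.7,-1.5,0],[0,0,0],[0,0,0],[0,0,0]],"twist":[[0,0.014,-0.003],[0,0.014,-0.003],[0,0,0],[0,0,0],[0,0,0]]}'
python3 - <<'E'
from h import *
p=box(-12,-1);need(p[0],p[1],150,YB)
t=manip.capture("top")[:,:,::-1];w=manip.capture("wrist")[:,:,::-1]
cv2.imwrite("pics/t11.png",cv2.hconcat([cv2.resize(t[120:260,245:385],(310,310)),cv2.resize(w,(413,310))]))
E
```

```text
time: 12.73
tool_pos: [618.2, 46.6, 229.1]
eef_rot: [-0.003, 0.996, -0.088, -0.007]
wrist_force: [0.2, -0.4, -0.8]
grip_width: 0.144
t 12.73 pos [618.2  46.6 229.1] shift now [0.54 0.25 7.91] after turn [0.43 0.21 7.91] twist [-0.004  0.014  0.007] F [ 0.2 -0.4 -0.8] g 0.144
```

View pics/t11.png

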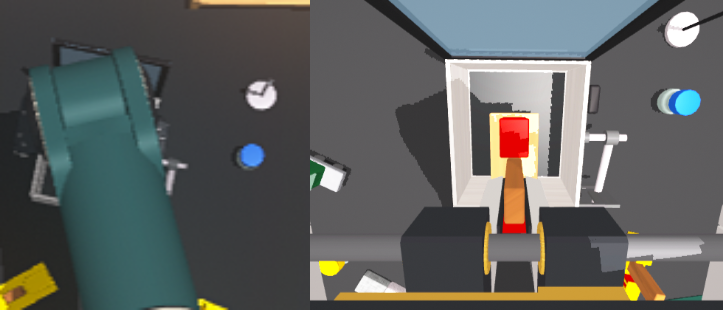

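Carrier and box are aligned laterally (carrier at column 514, box walls 446–591), and the lid leans away. Lowering.

```bash
python3 -m crank '{"fingers":[0,0,0,0,0,0,0,0],"delta_pos":[[0.4,0.2,0.5],[0,0,1.5],[0,0,2],[0,0,2],[0,0,2],[0,0,1.5],[0,0,0.5],[0,0,0]],"twist":[[0,0.013,0.007],[0,0,0],[0,0,0],[0,0,0],[0,0,0],[0,0,0],[0,0,0],[0,0,0]]}'
python3 - <<'E'
from h import *
p=box(-12,-1);need(p[0],p[1],96,YB)
cv2.imwrite("pics/w12.png",manip.capture("wrist")[:,:,::-1])
E
```

```text
time: 13.5
tool_pos: [622.4, 34.6, 124.7]
eef_rot: [-0.001, 0.995, -0.098, 0.004]
wrist_force: [0.0, 0.4, -1.4]
grip_width: 0.149
t 13.5 pos [622.4  34.6 124.7] shift now [-0.24 -0.88  2.87] after turn [-0.21 -0.89  2.87] twist [-0.002 -0.007 -0.013] F [ 0.   0.4 -1.4] g 0.149
```

View pics/w12.png

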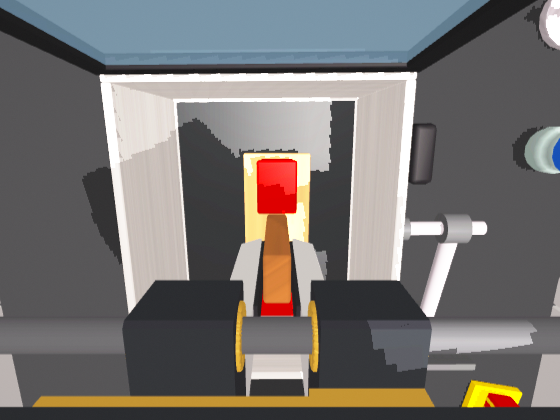

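Some lateral drift (9 mm). I'll correct it and lower slowly to touch.

```bash
python3 -m crank '{"fingers":[0,0,0,0,0,0,0],"delta_pos":[[-0.2,-0.8,0],[0,0,0.5],[0,0,0.6],[0,0,0.6],[0,0,0.5],[0,0,0.3],[0,0,0]],"twist":[[0,-0.007,-0.013],[0,0,0],[0,0,0],[0,0,0],[0,0,0],[0,0,0],[0,0,0]]}'
python3 -c "
from h import *
p=box(-12,-1);need(p[0],p[1],96,YB)"
```

```text
time: 14.13
tool_pos: [624.2, 43.6, 101.6]
eef_rot: [-0.001, 0.996, -0.091, 0.003]
wrist_force: [-0.4, -0.1, -0.1]
grip_width: 0.147
t 14.13 pos [624.2  43.6 101.6] shift now [-0.22  0.03  0.56] after turn [-0.22  0.03  0.56] twist [-0.003 -0.005  0.001] F [-0.4 -0.1 -0.1] g 0.147
```

```bash
python3 -m crank '{"fingers":[0,0,0],"delta_pos":[[0,0,0.2],[0,0,0.2],[0,0,0]],"twist":[[0,0,0],[0,0,0],[0,0,0]]}'
python3 -m crank '{"fingers":[0,0],"delta_pos":[[0,0,0.2],[0,0,0]],"twist":[[0,0,0],[0,0,0]]}'
```

```text
time: 14.38
tool_pos: [624.2, 43.5, 97.1]
eef_rot: [-0.001, 0.996, -0.091, 0.003]
wrist_force: [0.5, 0.3, -2.1]
grip_width: 0.146
time: 14.55
tool_pos: [624.3, 43.4, 95.0]
eef_rot: [-0.001, 0.996, -0.091, 0.003]
wrist_force: [-0.7, -0.0, -0.8]
grip_width: 0.145
```

```bash
python3 -m crank '{"fingers":[0,0],"delta_pos":[[0,0,0.15],[0,0,0]],"twist":[[0,0,0],[0,0,0]]}'
python3 -m crank '{"fingers":[0,0],"delta_pos":[[0,0,0.15],[0,0,0]],"twist":[[0,0,0],[0,0,0]]}'
```

```text
time: 14.72
tool_pos: [624.8, 43.8, 94.2]
eef_rot: [-0.002, 0.996, -0.091, 0.003]
wrist_force: [0.8, -0.7, -1.1]
grip_width: 0.152
time: 14.88
tool_pos: [625.3, 44.1, 94.4]
eef_rot: [-0.002, 0.996, -0.091, 0.004]
wrist_force: [0.7, 0.3, -1.3]
grip_width: 0.147
```

```bash
python3 -m crank '{"fingers":[0,0],"delta_pos":[[0,0,0.2],[0,0,0.2]],"twist":[[0,0,0],[0,0,0]]}'
python3 -c "
from h import *
p=box(-12,-1);need(p[0],p[1],96,YB)
cv2.imwrite('pics/w13.png',manip.capture('wrist')[:,:,::-1])"
```

```text
time: 15.05
tool_pos: [626.2, 44.3, 93.6]
eef_rot: [-0.001, 0.996, -0.091, 0.005]
wrist_force: [-18.4, -3.4, 42.8]
grip_width: 0.146
t 15.05 pos [626.2  44.3  93.6] shift now [-0.4   0.14 -0.25] after turn [-0.4   0.14 -0.24] twist [-0.004 -0.01   0.001] F [-18.4  -3.4  42.8] g 0.146
```

View pics/w13.png

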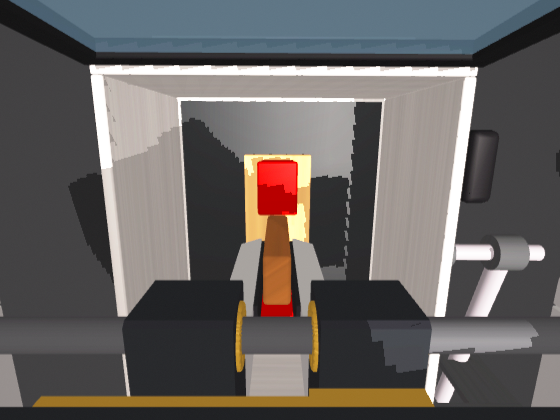

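The carrier is on the floor (42 N). I'll ease off, then open.

```bash
python3 -m crank '{"fingers":[0,0],"delta_pos":[[-0.1,0,-0.2],[0,0,0]],"twist":[[0,0,0],[0,0,0]]}'
python3 -m crank '{"fingers":[0.2,0.25,0.3,0.4,0.5,0.5,0.5],"delta_pos":[[0,0,0],[0,0,0],[0,0,0],[0,0,0],[0,0,0],[0,0,0],[0,0,0]],"twist":[[0,0,0],[0,0,0],[0,0,0],[0,0,0],[0,0,0],[0,0,0],[0,0,0]]}'
python3 -c "
from h import *
p=box(-12,-1);need(p[0],p[1],96,YB)
cv2.imwrite('pics/w14.png',manip.capture('wrist')[:,:,::-1])"
```

```text
time: 15.27
tool_pos: [625.5, 44.4, 96.4]
eef_rot: [-0.001, 0.996, -0.091, 0.006]
wrist_force: [0.3, 0.7, -1.0]
grip_width: 0.144
time: 15.85
tool_pos: [625.5, 44.2, 95.1]
eef_rot: [-0.001, 0.996, -0.091, 0.006]
wrist_force: [-0.4, -0.6, 0.3]
grip_width: 0.496
t 15.85 pos [625.5  44.2  95.1] shift now [-0.33  0.11 -0.1 ] after turn [-0.33  0.11 -0.09] twist [-0.004 -0.011  0.   ] F [-0.4 -0.6  0.3] g 0.496
```

View pics/w14.png

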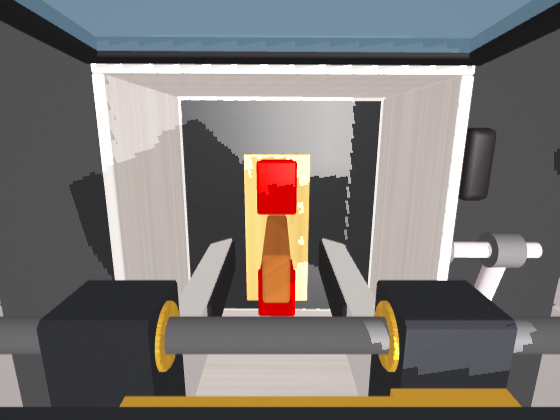

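The carrier stands free and upright on the floor with the fingers clear. Straight up.

```bash
python3 -m crank '{"fingers":[0.5,0.5,0.5,0.5,0.5,0.5,0.5,0.5],"delta_pos":[[0,0,0],[0,0,-1],[0,0,-2],[0,0,-3],[0,0,-3.5],[0,0,-3.5],[0,0,-1.5],[0,0,0]],"twist":[[0,0,0],[0,0,0],[0,0,0],[0,0,0],[0,0,0],[0,0,0],[0,-0.01,0],[0,0,0]]}'
python3 - <<'E'
from h import *
need(448.5,-37.6,230,YB)
cv2.imwrite('pics/w15.png',manip.capture('wrist')[:,:,::-1])
E
```

```text
time: 16.57
tool_pos: [622.3, 44.3, 249.6]
eef_rot: [-0.002, 0.996, -0.091, -0.001]
wrist_force: [0.4, -0.2, 0.5]
grip_width: 0.499
t 16.57 pos [622.3  44.3 249.6] shift now [-15.61  11.2    1.94] after turn [-15.6   11.22   1.96] twist [-0.004  0.002  0.001] F [ 0.4 -0.2  0.5] g 0.499
```

View pics/w15.png

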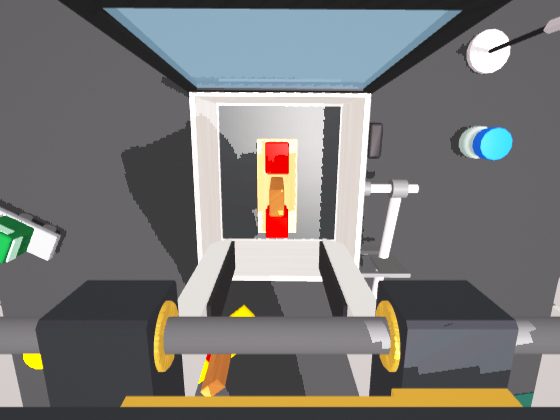

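```bash
python3 -m crank '{"fingers":[0.8,0.8,0.8,0.8,0.8,0.8,0.8,0.8],"delta_pos":[[-2,1.5,0],[-3,2.2,0],[-3,2.2,0],[-3,2.2,0],[-2.5,1.8,0],[-1,0.8,2],[0,0,2],[0,0,0]],"twist":[[0,0,0],[0,0,0],[0,0,0],[0,0,0],[0,0,0],[0,0,0],[0,0,0],[0,0,0]]}'
python3 - <<'E'
from h import *
need(457,-44,71,YB)
cv2.imwrite('pics/w16.png',manip.capture('wrist')[:,:,::-1])
E
```

```text
time: 17.28
tool_pos: [448.5, -37.3, 200.7]
eef_rot: [-0.002, 0.996, -0.091, -0.003]
wrist_force: [-0.3, 1.0, 0.0]
grip_width: 0.801
t 17.28 pos [448.5 -37.3 200.7] shift now [ 1.05  0.54 12.97] after turn [ 0.96  0.5  12.97] twist [-0.003  0.007  0.001] F [-0.3  1.   0. ] g 0.801
```

View pics/w16.png

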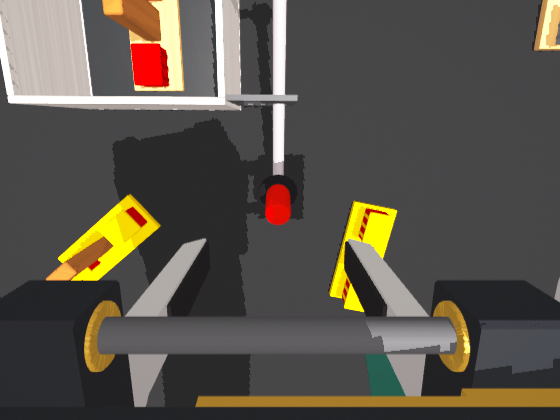

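The knob is centred between the fingers at column 277. Descend 12.8 cm with +0.8 cm in x.

```bash
python3 -m crank '{"fingers":[0.8,0.8,0.8,0.8,0.8,0.8],"delta_pos":[[0.4,0,1],[0.3,0,3],[0,0,3],[0,0,2.5],[0,0,1],[0,0,0]],"twist":[[0,0.007,0],[0,0,0],[0,0,0],[0,0,0],[0,0,0],[0,0,0]]}' 30
python3 - <<'E'
from h import *
p=box(-160,-112.5);need(p[0],p[1],71,YB)
cv2.imwrite('pics/w17.png',manip.capture('wrist')[:,:,::-1])
E
```

```text
time: 17.83
tool_pos: [461.6, -36.3, 97.2]
eef_rot: [-0.002, 0.996, -0.089, 0.003]
wrist_force: [-0.9, -0.2, 0.3]
grip_width: 0.796
t 17.83 pos [461.6 -36.3  97.2] shift now [-0.5   0.37  2.62] after turn [-0.48  0.36  2.62] twist [-0.005 -0.006  0.004] F [-0.9 -0.2  0.3] g 0.796
```

View pics/w17.png

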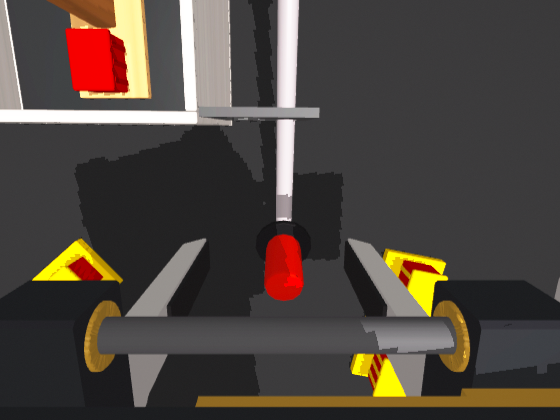

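```bash
python3 -m crank '{"fingers":[0.8,0.8,0.8,0.6,0.4,0.2,0.1,0,0,0],"delta_pos":[[-0.5,0.3,1],[0,0,1],[0,0,0.4],[0,0,0],[0,0,0],[0,0,0],[0,0,0],[0,0,0],[0,0,0],[0,0,0]],"twist":[[0,0,0],[0,0,0],[0,0,0],[0,0,0],[0,0,0],[0,0,0],[0,0,0],[0,0,0],[0,0,0],[0,0,0]]}' 30
python3 - <<'E'
from h import *
p=box(-160,-112.5);need(p[0],p[1],71,YB)
E
```

```text
time: 18.72
tool_pos: [462.2, -37.5, 79.2]
eef_rot: [-0.002, 0.996, -0.089, 0.008]
wrist_force: [-1.0, 0.7, 0.5]
grip_width: 0.343
t 18.72 pos [462.2 -37.5  79.2] shift now [-0.58  0.26  0.81] after turn [-0.56  0.26  0.82] twist [-0.006 -0.015  0.005] F [-1.   0.7  0.5] g 0.343
```

```bash
python3 -m crank '{"fingers":[0.4,0.4,0.2,0,0,0,0],"delta_pos":[[-0.5,0.1,0.5],[0,0,0.2],[0,0,0],[0,0,0],[0,0,0],[0,0,0],[0,0,0]],"twist":[[0,-0.01,0],[0,0,0],[0,0,0],[0,0,0],[0,0,0],[0,0,0],[0,0,0]]}' 30
python3 - <<'E'
from h import *
p=box(-160,-112.5);need(p[0],p[1],71,YB)
cv2.imwrite('pics/w18.png',manip.capture('wrist')[:,:,::-1])
E
```

```text
time: 19.3
tool_pos: [456.2, -37.8, 71.1]
eef_rot: [-0.003, 0.996, -0.089, 0.002]
wrist_force: [-0.3, 0.2, 0.2]
grip_width: 0.227
t 19.3 pos [456.2 -37.8  71.1] shift now [0.03 0.12 0.01] after turn [0.03 0.12 0.01] twist [-0.005 -0.003  0.005] F [-0.3  0.2  0.2] g 0.227
```

View pics/w18.png

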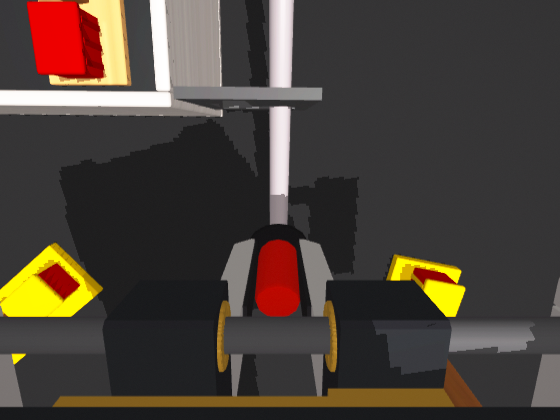

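```bash
python3 -m crank '{"fingers":[0,0,0,0,0],"delta_pos":[[0,0,0.4],[0,0,0.4],[0,0,0.4],[0,0,0.3],[0,0,0]],"twist":[[0,0,0],[0,0,0],[0,0,0],[0,0,0],[0,0,0]]}' 40
python3 -m crank '{"fingers":[0,0],"delta_pos":[[0,0,0.2],[0,0,0.2]],"twist":[[0,0,0],[0,0,0]]}'
```

```text
time: 19.77
tool_pos: [458.8, -38.0, 56.9]
eef_rot: [-0.002, 0.996, -0.089, 0.005]
wrist_force: [-3.9, -0.3, 3.7]
grip_width: 0.224
time: 19.93
tool_pos: [459.5, -38.1, 53.3]
eef_rot: [-0.002, 0.996, -0.089, 0.006]
wrist_force: [-3.1, -0.3, 13.1]
grip_width: 0.228
```

```bash
python3 -m crank '{"fingers":[0,0],"delta_pos":[[0,0,0.1],[0,0,0.1]],"twist":[[0,0,0],[0,0,0]]}'
python3 -m crank '{"fingers":[0,0,0,0],"delta_pos":[[0,-0.4,0],[0,-0.5,0],[0,-0.5,0],[0,-0.4,0.05]],"twist":[[0,0,0],[0,0,0],[0,0,0],[0,0,0]]}'
python3 -c "
from h import *
print(tobox(manip.get_obs()['tool_pos']))"
```

```text
time: 20.1
tool_pos: [460.1, -38.1, 51.8]
eef_rot: [-0.002, 0.996, -0.089, 0.006]
wrist_force: [-5.7, 0.4, 19.1]
grip_width: 0.221
time: 20.43
tool_pos: [462.1, -26.3, 52.1]
eef_rot: [0.001, 0.996, -0.093, 0.005]
wrist_force: [-6.7, -11.2, 13.5]
grip_width: 0.228
[-156.48155998  -98.91934634]
```

```bash
python3 -m crank '{"fingers":[0,0,0,0],"delta_pos":[[0,-0.4,0],[0,-0.4,0],[0,-0.3,0],[0,0,0]],"twist":[[0,0,0],[0,0,0],[0,0,0],[0,0,0]]}'
python3 -c "
from h import *
print(tobox(manip.get_obs()['tool_pos']))"
```

```text
time: 20.77
tool_pos: [463.4, -20.0, 52.8]
eef_rot: [0.004, 0.995, -0.095, 0.004]
wrist_force: [-3.3, 0.7, 8.7]
grip_width: 0.226
[-156.35722914  -92.50759151]
```

It is back in the straight slot. Ease up at about 25–30 mm/s.

```bash
python3 -m crank '{"fingers":[0,0,0,0,0,0,0,0],"delta_pos":[[0,0,-0.2],[0,0,-0.2],[0,0,-0.2],[0,0,-0.2],[0,0,-0.2],[0,0,-0.2],[0,0,-0.2],[0,0,-0.2]],"twist":[[0,0,0],[0,0,0],[0,0,0],[0,0,0],[0,0,0],[0,0,0],[0,0,0],[0,0,0]]}'
python3 -c "
from h import *
print(tobox(manip.get_obs()['tool_pos']))
cv2.imwrite('pics/s19.png',cv2.resize(manip.capture('side')[130:290,210:370,::-1],(500,500)))"
```

```text
time: 21.43
tool_pos: [460.9, -20.1, 69.0]
eef_rot: [0.005, 0.995, -0.095, 0.002]
wrist_force: [-2.3, -1.9, 0.1]
grip_width: 0.227
[-158.84398372  -93.08609184]
```

View pics/s19.png

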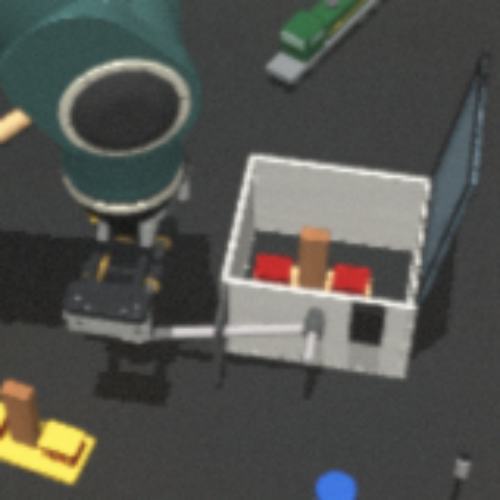

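```bash
python3 -m crank '{"fingers":[0,0,0,0],"delta_pos":[[0,0,-0.2],[0,0,-0.2],[0,0,-0.2],[0,0,0]],"twist":[[0,0,0],[0,0,0],[0,0,0],[0,0,0]]}'
python3 -c "
from h import *
cv2.imwrite('pics/s20.png',cv2.resize(manip.capture('side')[130:290,210:370,::-1],(500,500)))"
```

```text
time: 21.82
tool_pos: [460.8, -20.1, 76.0]
eef_rot: [0.005, 0.995, -0.095, 0.002]
wrist_force: [-3.9, -0.3, 1.2]
grip_width: 0.227
```

View pics/s20.png

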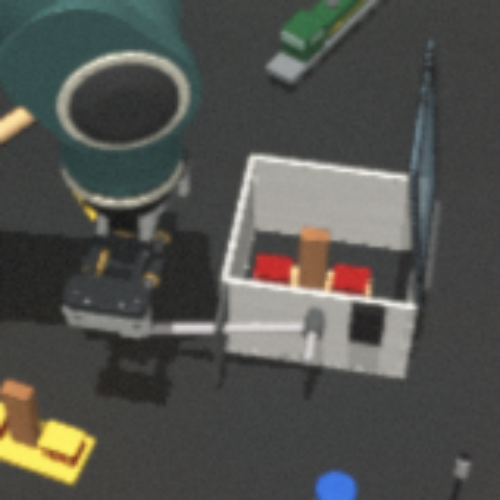

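The lid follows, now past the caught angle, so the lever is free. Continuing.

```bash
python3 -m crank '{"fingers":[0,0,0,0,0,0,0,0,0],"delta_pos":[[0,0,-0.2],[0,0,-0.2],[0,0,-0.2],[0,0,-0.2],[0,0,-0.2],[0,0,-0.2],[0,0,-0.2],[0,0,-0.2],[0,0,-0.2]],"twist":[[0,0,0],[0,0,0],[0,0,0],[0,0,0],[0,0,0],[0,0,0],[0,0,0],[0,0,0],[0,0,0]]}'
python3 -m crank '{"fingers":[0,0,0,0,0,0],"delta_pos":[[0,0,-0.2],[0,0,-0.2],[0,0,-0.2],[0,0,-0.2],[0,0,-0.2],[0,0,0]],"twist":[[0,0,0],[0,0,0],[0,0,0],[0,0,0],[0,0,0],[0,0,0]]}'
python3 -c "
from h import *
cv2.imwrite('pics/s21.png',cv2.resize(manip.capture('side')[130:290,210:370,::-1],(500,500)))"
```

```text
time: 22.62
tool_pos: [462.9, -20.0, 96.4]
eef_rot: [0.005, 0.995, -0.095, 0.004]
wrist_force: [5.4, -2.3, 0.9]
grip_width: 0.21
time: 23.12
tool_pos: [473.5, -20.5, 112.3]
eef_rot: [0.004, 0.995, -0.095, 0.016]
wrist_force: [6.9, -3.6, 4.8]
grip_width: 0.021
```

View pics/s21.png

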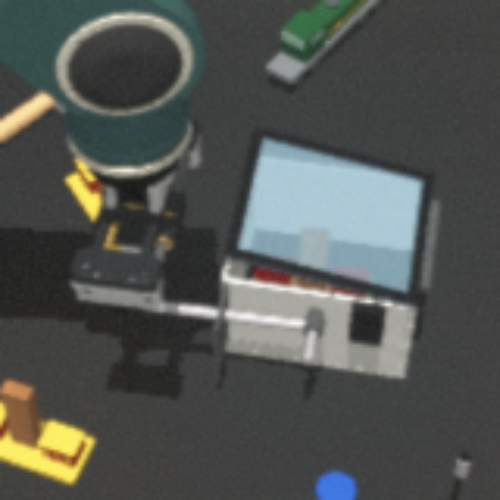

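The fingers have been squeezed off the knob (opening 0.02), and the lid is held at about 0.4 rad. I'll look before moving.

```bash
python3 -c "
from h import *
w=manip.capture('wrist')[:,:,::-1]
cv2.imwrite('pics/w22.png',w);need(455,-20,123,YB)"
```

```text
t 23.22 pos [473.5 -20.5 112.2] shift now [-1.79  0.31 -1.14] after turn [-1.83  0.29 -1.08] twist [ 0.004 -0.032 -0.008] F [14.3 -4.3  4.1] g 0.002
```

View pics/w22.png

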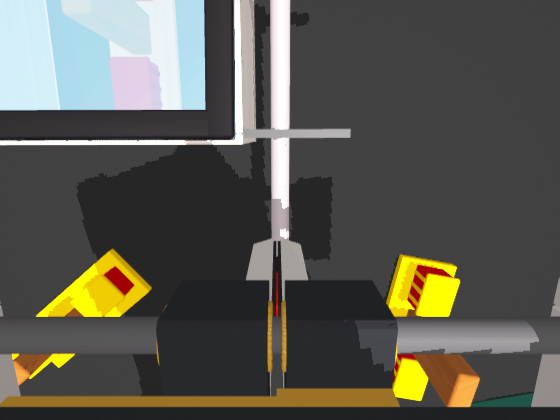

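The closed fingertips are just box-side of the knob, still bearing down on the collar/bar and holding the lever. They can ease it up from there, slowly.

```bash
python3 -m crank '{"fingers":[0,0,0,0],"delta_pos":[[0,0,-0.1],[0,0,-0.15],[0,0,-0.15],[0,0,0]],"twist":[[0,0,0],[0,0,0],[0,0,0],[0,0,0]]}' 10
python3 -m crank '{"fingers":[0,0,0],"delta_pos":[[0,0,-0.15],[0,0,-0.15],[0,0,0]],"twist":[[0,0,0],[0,0,0],[0,0,0]]}'
python3 -c "
from h import *
cv2.imwrite('pics/s23.png',cv2.resize(manip.capture('side')[130:290,210:370,::-1],(500,500)))"
```

```text
time: 23.55
tool_pos: [475.6, -20.5, 118.0]
eef_rot: [0.003, 0.995, -0.095, 0.018]
wrist_force: [2.7, -1.3, 0.2]
grip_width: 0.008
time: 23.8
tool_pos: [475.8, -20.3, 121.2]
eef_rot: [0.003, 0.995, -0.095, 0.019]
wrist_force: [2.7, -1.0, -2.3]
grip_width: 0.003
```

View pics/s23.png

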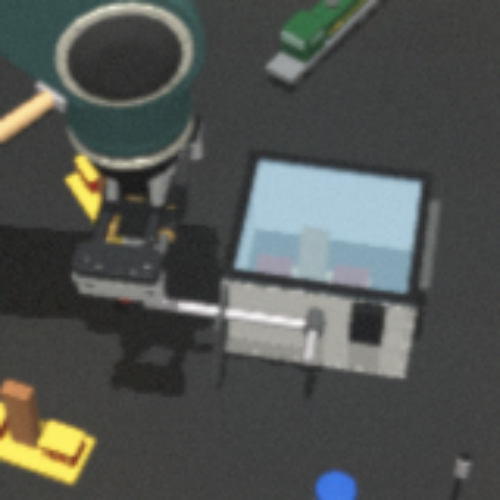

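```bash
python3 -m crank '{"fingers":[0,0,0,0,0],"delta_pos":[[0.05,0,-0.15],[0.05,0,-0.15],[0,0,-0.15],[0,0,-0.15],[0,0,0]],"twist":[[0,0,0],[0,0,0],[0,0,0],[0,0,0],[0,0,0]]}'
python3 -m crank '{"fingers":[0,0,0,0,0,0],"delta_pos":[[0,0,-0.3],[0,0,-0.5],[0,0,-1],[0,0,-3],[0,0,-4],[0,0,-3]],"twist":[[0,0,0],[0,0,0],[0,0,0],[0,0,0],[0,0,0],[0,0,0]]}'
python3 -m crank '{"fingers":[0,0,0,0,0,0,0,0],"delta_pos":[[0,2,-1],[0,4,0],[0,4,0],[0,4,0],[0,4,0],[0,2,0],[0,0,0],[0,0,0]],"twist":[[0,0,0],[0,0,0],[0,0,0],[0,0,0],[0,0,0],[0,0,0],[0,0,0],[0,0,0]]}'
python3 -c "
from h import *
s=manip.capture('side')[:,:,::-1];t=manip.capture('top')[:,:,::-1]
cv2.imwrite('pics/s24.png',cv2.hconcat([cv2.resize(t[120:260,245:385],(400,400)),cv2.resize(s[130:290,210:370],(400,400))]))
cv2.imwrite('pics/t24.png',t);print(manip.get_obs()['wrist_force'],manip.get_obs()['joint_vel'])"
```

```text
time: 24.27
tool_pos: [475.8, -20.2, 127.1]
eef_rot: [0.003, 0.995, -0.095, 0.018]
wrist_force: [0.7, -0.3, -0.3]
grip_width: 0.005
time: 24.77
tool_pos: [469.6, -18.8, 245.2]
eef_rot: [0.002, 0.995, -0.095, 0.014]
wrist_force: [0.2, -1.1, 1.1]
grip_width: 0.006
time: 25.43
tool_pos: [429.4, -221.0, 266.5]
eef_rot: [0.002, 0.996, -0.092, 0.018]
wrist_force: [-0.1, 0.0, -0.3]
grip_width: 0.003
[ 1.10076392 -0.28456584  0.11387003] [-0.01546192 -0.0009022  -0.01661136  0.00029551 -0.00161853 -0.00571927
 -0.00641051]
```

View pics/s24.png

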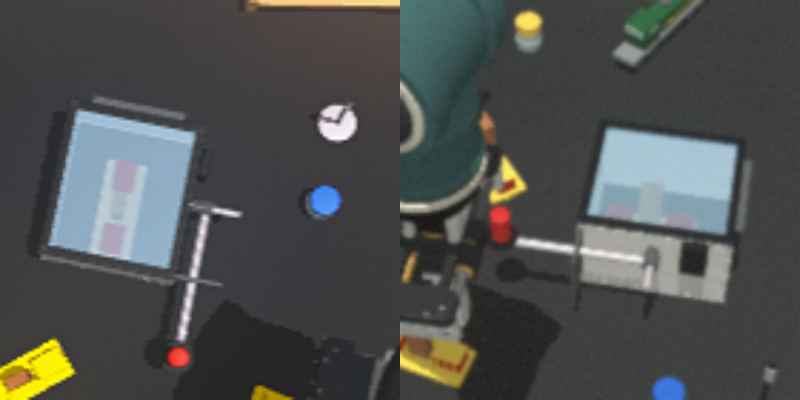

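View pics/t24.png

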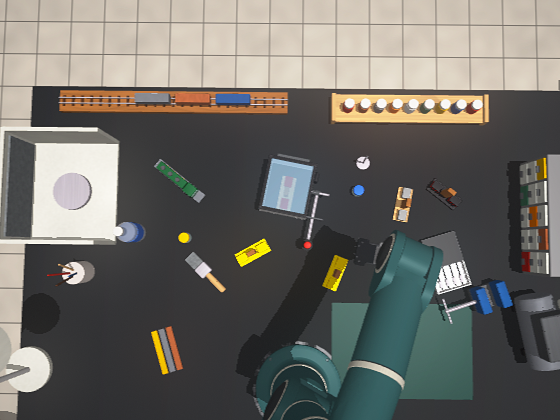

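The lid lies flat as it did at the start and the knob is back at (307,245), its resting pixel. The carrier is visible upright inside, the bystanders are unmoved, and the arm is clear. Handing in.

```bash
python3 -c "
from cell import manip
print(manip.sign_off(), manip.get_obs()['time'])"
```

```text
the job is handed in; nothing more can be done
the job is handed in; nothing more can be done
```

I put the red carrier in the drying box and closed the lid by the lever, then handed the job in at about 25.5 s of the 72 s. No verdict was reported.

- **Lid raised:** I pressed the lever to its bottom stop (32 N), slid it 20 mm outward and let it up into the catch. With the fingers off, the lid stayed up.
- **Carrier placed:** I gripped the carrier by its handle and lowered it to the box floor. It touched down slowly but pressed with 42 N before I eased off and let go. It stood upright in the wrist picture.
- **Lid closed:** I unhooked the lever and eased it up slowly.

**One fault:** on the way up, at a lid angle of roughly 0.4–0.5 rad, the 40 N pinch squeezed off the knob. The closed fingertips stayed on the collar and bar and held the lever, so I eased it up the rest of the way from there. I could not measure the lid's speed during the slip. The lid was still part open just afterwards, so it did not spring shut.

**Last checks:** the top and side pictures show the lid flat, the knob back at its starting pixel (307,245) and the carrier upright inside. The bystanders looked unmoved to the eye, without measuring, and the wrist force was near zero with the arm clear.

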